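# Poise the filter cube over its carrier

### The job

The filter-cube carrier is about to be loaded, but a small carton of cover glasses has been left lying across its slot: first set the carton down flat on the bench, clear of the carrier. Then pick up the black filter cube, carry it over the top of the rack of tubes and hold it still, upright, about 1 cm above the carrier's slot, centred and square with it, so that it can be inspected before it is lowered in. Do not let the cube touch the carrier, do not disturb the other things, and finish with the gripper still holding the cube there.

Things in the scene. Friction and masses are not known exactly. Their poses are not given: they have to be found in the camera images.
- cube: filter cube: black block 36 x 36 mm in plan, 36 mm high, with a pale ring on top, about 75 g; standing loose on the bench, on the far side of the tube rack from the carrier. Origin: centre of its underside; z up, x and y square to its sides. Any of its four sides may face front.
- dock: filter-cube carrier, fixed to the bench: metal block 70 x 70 mm, 30 mm high, on a flange 84 x 84 x 6 mm, with one square pocket 39 mm wide and 22 mm deep in the middle of its top. Origin: centre of its underside, on the bench; z up, x and y square to its sides.
- slot (a point): centre of the mouth of the carrier's square pocket, level with the carrier's top (30 mm above the bench), straight above the carrier's origin; axes as the carrier's. The carrier stands either left or right of the tube rack.
- box: closed carton of cover glasses, 30 mm (its x) x 78 mm (its y) x 26 mm high, loose, lying across the carrier's slot at the start. Origin: centre of its underside; z up.
- rack: white tube rack fixed to the bench, 156 mm long (its x, roughly away from the robot) x 50 mm wide (its y), with three capped tubes upright in a row along its x, 46 mm apart, whose tops stand 120 mm above the bench. Origin: centre of its underside.
- tube1: capped 50 ml tube, 34 mm across its cap, 114 mm high, loose in the rack's hole nearest the robot; origin: centre of its foot, 6 mm above the bench; z up
- tube2: the same, in the rack's middle hole
- tube3: the same, in the rack's farthest hole
- bottle: glass bottle with screw cap, 55 mm across, 110 mm high, loose bystander on the bench behind the work; origin: centre of its foot
- beaker: small glass beaker, 46 mm across, 57 mm high, loose bystander; origin: centre of its foot
- timer: count-down timer, 62 x 66 x 25 mm, loose bystander; origin: centre of its underside
- objective: spare microscope objective standing upright, 29 mm across, 50 mm high, loose bystander at the right rear; the bench in front of it (nearer the robot), right of the long low microinjector, is bare. Origin: centre of its foot
There are look-alikes about, which are no part of the job. What is shaped like the box but yellow is not meant.

How it is judged:
By the outcome, as a careful person would: the job done as asked, in the order asked, and still so for the second after the job is handed in, while the arm keeps its last pose, push and grip.
It also fails if it takes over 59 s, if anything falls off the work surface, if the arm or the gripper's body presses on something with over 40 N, if the wrist force passes 120 N, or if a joint passes its speed limit or range.

### The arm

A 7-joint arm with a two-finger parallel gripper is mounted at the origin on a cart in front of the work surface, level with it; the furniture and walls round the work are solid. World frame = base frame: x ahead of the robot, y to its left, z up, the work surface at z = 0. Lengths are in mm, angles in rad, forces in N, time in s.
With the tool pointing down it reaches from about 425 to 925 mm from the base axis. Payload 6.8 kg.
Tool frame: the origin (TCP) lies between the finger pads; the fingertips stand 11 mm ahead of it and the grasp point (between the pads) lies 8 mm behind it; z points along the fingers, y is the line along which they close (so a half turn about z gives the same grasp; the last joint's range is limited). The gripper opens to 88 mm and grips with 3 to 60 N. Pads are 20 mm wide; open, the fingers measure 115 mm over their backs; the gripper's body (75 mm by 178 mm) begins 61 mm behind the grasp point.
Start: joints at [1.202, 0.477, 0.022, 1.555, -0.011, 1.109, -0.083], TCP at [174.06, -652.189, 202.664] pointing down, gripper open.
Joint ranges: [-2.96, 2.96], [-0.34, 2.1], [-1.41, 1.46], [0.24, 2.44], [-1.37, 4.51], [0.17, 1.92], [-2.96, 2.96]. Speed limits (rad/s): [2.39, 2.39, 3.14, 3.14, 3.14, 3.14, 3.14].

### API

Orientations are given as a unit quaternion [x, y, z, w].
In Python, from station import readout, camera, workorder gives the robot as it stands. The module is installed in compiled form; this text tells all that it offers.
- The arm moves only by the tool drive_tool, never from a script. Its arguments are lists of equal length, an entry for each row: "delta_pos": the shift along the world's x, y, z in mm, a list of three; "angular": the turn, a rotation vector about the world's x, y, z in degrees, a list of three. A call has 1 to 8 rows; each row shifts and turns the commanded pose from where the row before left it; what a row does not reach is not made up. A row lasts 1/8 s, in which the tool goes at most 62.5 mm and 10.7 degrees, less where a joint would pass 70% of its speed; a pose out of reach is approached as far as the arm can. A call with a gripper value outside its range is refused whole. "grip" is the opening, from -1 (shut) to 1 (fully open), set as the call begins (left out, the last holds). The fingers move at their own pace and stop on an object; "grip_force" is the grip in N (left out, the last holds). Time passes only in rows, so rows that do not move let the fingers close. It gives the time, the measured TCP pose, the force, the opening and the grip force at its end, in the units of the state.
- readout.get_state(): the state, without advancing time (a new reading comes with each control period).
- camera(name): name is "side" or "top"; returns a dict with "frame" (420x560x3 uint8, blue, green, red), "K" (3x3 intrinsics, pixels), "origin" and "attitude" of the camera in the world. Camera axes: x right, y up, looking along -z (the intrinsics and any distortion apply to the point x, -y, -z); pixel columns grow to the right and rows downward; lengths in mm; the calibration is good to about 2 mm. A picture is of the moment at which its call begins. There is no depth.
- workorder.close_job(): hands the job in; it is judged then, once.
The state is a dict: "time_s": time; "q": joint angles; "qd": joint speeds; "effort": joint torques, N m; "tool_pos": TCP position; "ee_rot": TCP orientation; "wrist_force": force on the tool from outside, world axes, zero at the start; "ft_torque": the same for the moment, N m; "width": opening from 0.0 (shut) to 1.0 (fully open); "finger_force": force on a finger pad.
Only numpy, scipy, OpenCV 4.12 (cv2) and the standard library are available. Lean on these libraries where they do the work, as an engineer would, in place of code of your own. Each camera call takes 0.05 s, during which the arm holds its last target. There are 200 camera calls.

## Working session

There is one attempt and no reset: what is moved stays moved. The work goes in short steps, Python scripts to look and compute and a tool call to move; the robot and the scene stay as the last step left them, time stands still between calls to the robot, and variables do not carry over. Pictures are saved under pics/ and viewed, at most 10 in all, crops included, and the job is handed in when it is done.

Besides the shell and the picture viewer there is one more tool, called after "Request:" in YAML: its name, and indented under it one key for each argument. drive_tool: Moves the arm, as the interface text tells. Its arguments: {"type":"object","properties":{"delta_pos":{"type":"array"},"angular":{"type":"array"},"grip":{"type":"number"},"grip_force":{"type":"number"}},"required":["delta_pos","angular"]}

```bash
mkdir -p pics
python3 - <<'E'
from station import readout,camera
import cv2,json
for n in("top","side"):
    c=camera(n); cv2.imwrite(f"pics/{n}0.png",c["frame"]); print({k:v for k,v in c.items() if k!="frame"})
print(readout.get_state())
E
```

```text
{'K': array([[486.23750663,   0.        , 283.6150681 ],
       [  0.        , 486.23750663, 199.90453729],
       [  0.        ,   0.        ,   1.        ]]), 'origin': array([ 404.38889492,   38.26380231, 1445.26568773]), 'attitude': array([ 0.04694648, -0.05340754, -0.69793552,  0.71262169])}
{'K': array([[466.60353454,   0.        , 287.85994133],
       [  0.        , 466.60353454, 211.09668362],
       [  0.        ,   0.        ,   1.        ]]), 'origin': array([ 462.45764173, -894.953899  ,  875.68144664]), 'attitude': array([ 0.4067336 , -0.03369368, -0.06245687,  0.91078628])}
{'time_s': 0.1, 'q': array([ 1.20188197,  0.47769455,  0.02235895,  1.55632399, -0.01151477,
        1.10926808, -0.08311485]), 'qd': array([-0.00151603, -0.0010829 , -0.00180476, -0.00203433,  0.00142716,
        0.00081144, -0.00069594]), 'effort': array([ 4.02557533e-03, -5.84088707e+01,  1.53988559e+00, -2.73313808e+01,
       -5.41978015e-02,  1.30728335e-02,  5.27745306e-05]), 'tool_pos': array([ 173.90096293, -651.64208865,  201.80668901]), 'ee_rot': array([ 9.91509737e-01,  1.30030104e-01, -1.54402622e-04, -7.67479611e-04]), 'wrist_force': array([-0.52555467, -0.38278284,  0.3540505 ]), 'ft_torque': array([ 0.01199123,  0.04731902, -0.04869795]), 'finger_force': 0.0, 'width': 0.9983116518422572}
```

View pics/top0.png

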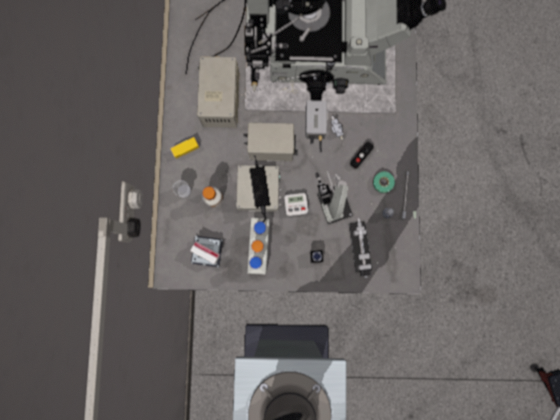

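View pics/side0.png

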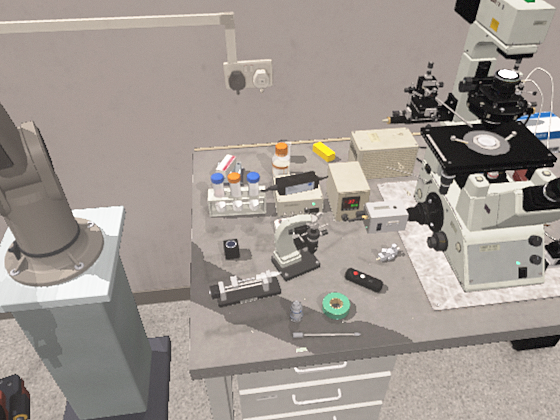

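Top view: the carton (white with red band) lies on the carrier at (206,251). The rack is at (258,247), with blue, orange and blue caps at (260,228), (258,246) and (256,263). The cube with its pale ring is at (316,256), and the bare bench is near (390,250).
- **Carton candidates:** white/red at (206,251), which I choose, and yellow at (184,147), which is excluded.
- **Cube candidates:** black block with ring at (316,256), which I choose. The others are the microinjector (361,247), the remote (362,154) and the black device (260,186).

```bash
cat > h.py <<'E'
import numpy as np,cv2
from scipy.spatial.transform import Rotation as R
from station import camera,readout
def ray(c,uv,z):
    uv=np.atleast_2d(uv).astype(float)
    d=np.c_[uv,np.ones(len(uv))]@np.linalg.inv(c["K"]).T
    d=(d*[1,-1,-1])@R.from_quat(c["attitude"]).as_matrix().T
    o=c["origin"]; return o+d*((z-o[2])/d[:,2])[:,None]
def proj(c,p):
    q=(np.atleast_2d(p)-c["origin"])@R.from_quat(c["attitude"]).as_matrix()
    q=q*[1,-1,-1]@c["K"].T; return q[:,:2]/q[:,2:]
def blob(mask,seed):
    n,l,s,c=cv2.connectedComponentsWithStats(mask.astype(np.uint8))
    i=min(range(1,n),key=lambda i:np.hypot(*(c[i]-seed))+(1e3 if s[i,4]<8 else 0))
    return l==i
E
python3 - <<'E'
from h import *
t=camera("top");s=camera("side")
a=cv2.resize(t["frame"][215:290,180:340],None,fx=5,fy=5,interpolation=cv2.INTER_CUBIC)
b=cv2.resize(s["frame"][145:265,195:295],None,fx=2.4,fy=2.4,interpolation=cv2.INTER_CUBIC)
b=cv2.copyMakeBorder(b,0,0,0,560,cv2.BORDER_CONSTANT)
cv2.imwrite("pics/crop.png",np.vstack([cv2.copyMakeBorder(a[:,:800],0,0,0,0,cv2.BORDER_CONSTANT),b[:225]]) if 0 else a)
cv2.imwrite("pics/crops.png",cv2.resize(s["frame"][145:265,195:345],None,fx=5,fy=5,interpolation=cv2.INTER_CUBIC))
for n,uv,z in[("carton",(206,251),56),("cube",(316,256),36),("tube1",(256,263),120),("tube3",(260,228),120),("timer",(296,204),25),("obj",(389,211),50),("bare",(392,252),0),("inj",(361,247),20),("injR",(371,270),0),("edge",(392,291),0),("edgeR",(419,250),0),("bottle",(210,193),110)]:
    print(n,ray(t,uv,z)[0].round())
E
```

```text
carton [452. 245.  56.]
cube [445. -69.  36.]
tube1 [420.  99. 120.]
tube3 [515.  91. 120.]
timer [596.  -9.  25.]
obj [ 578. -278.   50.]
bare [ 462. -297.    0.]
inj [ 474. -202.   20.]
injR [ 408. -235.    0.]
edge [ 348. -296.    0.]
edgeR [ 470. -378.    0.]
bottle [610. 233. 110.]
```

View pics/crop.png

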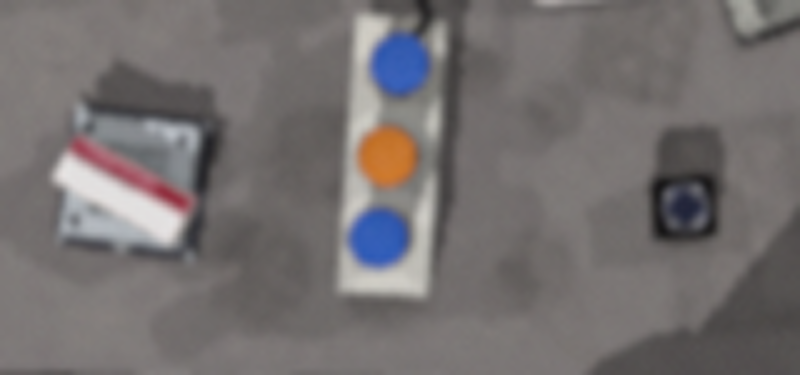

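View pics/crops.png

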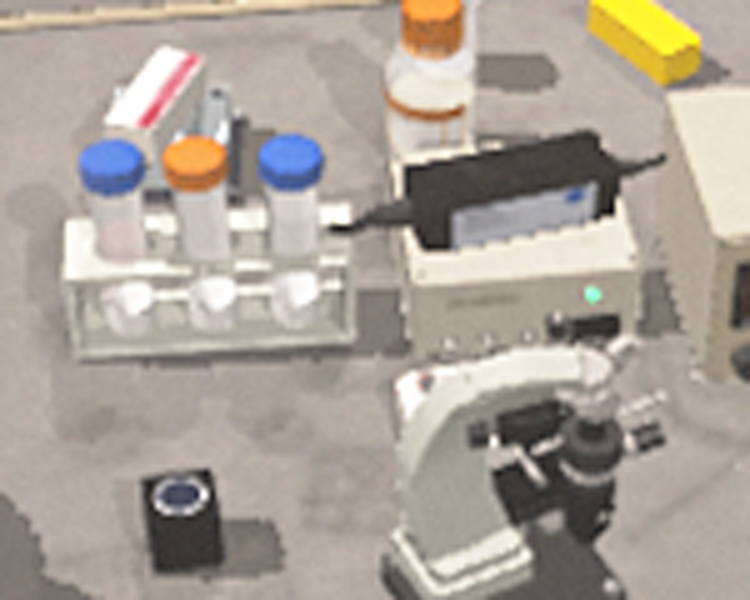

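The crops confirm both choices. The carton is white with a red stripe, from crop (52,180) to (193,203), lying diagonally over the metal carrier. The black cube with its ring is at crop (685,206). Next I measure the poses.

```bash
cat >> h.py <<'E'
def rect(c,mask,z):
    "centre, sizes and long-axis yaw (deg) of a mask on plane z"
    m=np.argwhere(mask)[:,::-1]
    h=cv2.findContours(mask.astype(np.uint8),cv2.RETR_EXTERNAL,cv2.CHAIN_APPROX_NONE)[0]
    h=max(h,key=cv2.contourArea)[:,0]
    p=ray(c,h,z)[:,:2].astype(np.float32)
    ce,sz,a=cv2.minAreaRect(p); 
    return np.round(ce,1),np.round(sz,1),round(a,1),ray(c,m.mean(0),z)[0,:2].round(1)
def up(c,k=4):
    "upsampled copy with matching intrinsics"
    f=cv2.resize(c["frame"],None,fx=k,fy=k,interpolation=cv2.INTER_CUBIC)
    K=c["K"].copy(); K[:2]*=k; K[:2,2]+=(k-1)/2; return dict(c,frame=f,K=K)
E
python3 - <<'E'
from h import *
c=up(camera("top"));f=c["frame"].astype(int);b,g,r=f[...,0],f[...,1],f[...,2]
print(f[4*256,4*316],f[1020,820],f[240*4,205*4])
w=(r>175)&(g>165)&(b>160); red=(r-g>50)&(r-b>30)
m=w|red; roi=np.zeros_like(m); roi[235*4:270*4,185*4:226*4]=1
m=blob(cv2.morphologyEx((m&roi).astype(np.uint8),cv2.MORPH_CLOSE,np.ones((9,9))),(824,1004))
print("carton",m.sum(),rect(c,m,56))
for T in(50,60,70):
    d=f.max(2)<T; d=cv2.morphologyEx(d.astype(np.uint8),cv2.MORPH_CLOSE,np.ones((15,15)))
    print("cube",T,rect(c,blob(d,(1266,1024)),36))
s=(b-r>70); 
for y,x in((263,256),(228,260)): print("cap",rect(c,blob(s,(4*x,4*y)),120))
E
```

```text
[58 38 36] [223 224 226] [138 135 131]
carton 4852 (array([441. , 253.3]), array([78.1, 42.5]), 63.4, array([444.9, 250.7]))
cube 50 (array([445.5, -70.7]), array([34.3, 35.7]), 4.7, array([446. , -67.3]))
cube 60 (array([445.2, -70.7]), array([37.2, 36.9]), 1.2, array([445.3, -70.4]))
cube 70 (array([445.5, -70.7]), array([39.4, 38.4]), 1.2, array([445.7, -70.6]))
cap (array([422.6, 101.6]), array([29.5, 29.7]), 1.5, array([422.3, 101.3]))
cap (array([516.9,  91.9]), array([30.3, 30.2]), 38.3, array([516.9,  92.2]))
```

Request:
drive_tool:
  delta_pos:
    - [30,40,8]
    - [35,44,8]
    - [35,44,8]
    - [35,44,8]
    - [35,44,8]
    - [35,44,8]
    - [35,44,0]
    - [35,44,0]
  angular:
    - [0,0,5]
    - [0,0,5]
    - [0,0,5]
    - [0,0,5]
    - [0,0,5]
    - [0,0,5]
    - [0,0,5]
    - [0,0,5]
  grip: 1

```text
time_s: 1.25
tool_pos: [450.0, -302.7, 251.0]
ee_rot: [0.887, 0.462, 0.0, 0.0]
wrist_force: [0.1, -0.2, -0.2]
width: 0.999
finger_force: 0.0
```

Run:
```python
from h import *
c=up(camera("top"));f=c["frame"].astype(int);b,g,r=f[...,0],f[...,1],f[...,2]
for T in(185,195,205):
    m=((r>T)&(g>T-10)&(b>T-10))|((r-g>50)&(r-b>30)); roi=np.zeros_like(m); roi[235*4:270*4,185*4:226*4]=1
    m=cv2.morphologyEx((m&roi).astype(np.uint8),cv2.MORPH_CLOSE,np.ones((9,9)))
    m=cv2.morphologyEx(m,cv2.MORPH_OPEN,np.ones((29,29)) if 0 else cv2.getStructuringElement(cv2.MORPH_ELLIPSE,(25,25)))
    print("carton",rect(c,blob(m,(820,1012)),56))
print(ray(camera("top"),[[195.2,242],[218.2,255.2],[214,264],[190,250.6],[204.35,252.95]],56).round(1))
```

```text
carton (array([445.2, 251.3]), array([77.5, 33.2]), 63.7, array([445.9, 250.2]))
carton (array([446.8, 250.5]), array([76.2, 29.7]), 63.7, array([446.7, 249.9]))
carton (array([447.2, 250.1]), array([75.2, 28.8]), 63.9, array([447.1, 249.7]))
[[476.8 276.7  56. ]
 [440.8 209.9  56. ]
 [415.8 220.8  56. ]
 [452.1 290.3  56. ]
 [446.3 249.3  56. ]]
```

Request:
drive_tool:
  delta_pos:
    - [0,60,0]
    - [0,60,0]
    - [0,60,0]
    - [0,60,0]
    - [0,60,0]
    - [0,60,0]
    - [0,60,0]
    - [0,60,0]
  angular:
    - [0,0,0]
    - [0,0,0]
    - [0,0,0]
    - [0,0,0]
    - [0,0,0]
    - [0,0,0]
    - [0,0,0]
    - [0,0,0]

```text
time_s: 2.35
tool_pos: [449.2, 176.7, 250.9]
ee_rot: [0.888, 0.46, 0.0, 0.0]
wrist_force: [0.6, -0.3, 0.7]
width: 1.003
finger_force: 0.0
```

Request:
drive_tool:
  delta_pos:
    - [-1,37,0]
    - [-2,36,0]
    - [0,0,-50]
    - [0,0,-50]
    - [0,0,-45]
    - [0,0,-30]
    - [0,0,-20]
    - [0,0,-8]
  angular:
    - [0,0,4]
    - [0,0,4]
    - [0,0,0]
    - [0,0,0]
    - [0,0,0]
    - [0,0,0]
    - [0,0,0]
    - [0,0,0]

```text
time_s: 3.35
tool_pos: [446.1, 248.3, 46.9]
ee_rot: [0.853, 0.522, -0.0, 0.0]
wrist_force: [0.5, 0.5, -0.1]
width: 0.999
finger_force: 0.0
```

Request:
drive_tool:
  delta_pos:
    - [0,0,0]
    - [0,0,0]
    - [0,0,0]
    - [0,0,0]
    - [0,0,0]
    - [0,0,0]
  angular:
    - [0,0,0]
    - [0,0,0]
    - [0,0,0]
    - [0,0,0]
    - [0,0,0]
    - [0,0,0]
  grip: -1
  grip_force: 12

```text
time_s: 4.1
tool_pos: [446.1, 248.8, 47.7]
ee_rot: [0.853, 0.522, 0.0, 0.0]
wrist_force: [0.7, 0.5, -0.1]
width: 0.356
finger_force: 0.0
```

Request:
drive_tool:
  delta_pos:
    - [0,0,0]
    - [0,0,0]
    - [0,0,0]
    - [0,0,0]
  angular:
    - [0,0,0]
    - [0,0,0]
    - [0,0,0]
    - [0,0,0]

```text
time_s: 4.6
tool_pos: [446.1, 248.8, 47.6]
ee_rot: [0.853, 0.522, 0.0, -0.0]
wrist_force: [0.3, -1.1, 0.3]
width: 0.001
finger_force: 0.0
```

Request:
drive_tool:
  delta_pos:
    - [0,0,10]
    - [0,0,20]
    - [0,0,40]
    - [0,0,45]
    - [0,0,45]
    - [0,0,30]
    - [0,0,10]
    - [0,0,0]
  angular:
    - [0,0,0]
    - [0,0,0]
    - [0,0,0]
    - [0,0,0]
    - [0,0,0]
    - [0,0,0]
    - [0,0,0]
    - [0,0,0]

```text
time_s: 5.6
tool_pos: [446.0, 248.7, 247.7]
ee_rot: [0.853, 0.522, 0.0, 0.0]
wrist_force: [-0.1, -0.3, 0.3]
width: 0.004
finger_force: 0.0
```

Run:
```python
from h import *
t=camera("top");s=camera("side")
a=cv2.resize(t["frame"][200:290,170:260],None,fx=4.4,fy=5,interpolation=cv2.INTER_CUBIC)
b=cv2.resize(s["frame"][60:240,180:340],None,fx=2.5,fy=2.5,interpolation=cv2.INTER_CUBIC)
cv2.imwrite("pics/lift.png",np.hstack([a,b]))
```

```text
(no output)
```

View pics/lift.png

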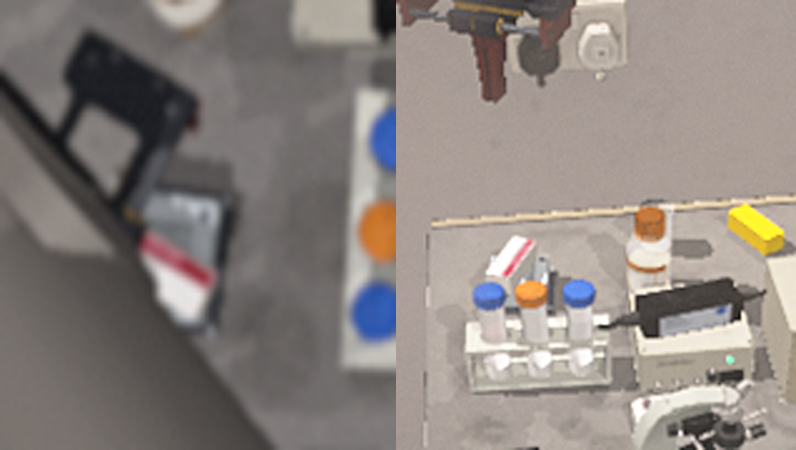

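The carton still lies on the carrier and the gripper closed on nothing. The fingertips show at crop (491,100), which is side pixel (218,100). I'll compare that with where they should be.

Run:
```python
from h import *
t=camera("top");s=camera("side");st=readout.get_state();print(st["tool_pos"],st["q"].round(3))
p=st["tool_pos"]; P=np.array([p-[0,0,11],p,p+[0,0,69]])
print(proj(s,P),proj(t,P))
# check carton in side view
c3=[[446.5,250,56],[476.8,276.7,56],[440.8,209.9,56],[415.8,220.8,56],[452.1,290.3,56]]
print(proj(s,c3)); print(proj(s,[[516.9,92,120],[422.4,101.5,120],[445.4,-70.6,36]]))
d=s["frame"].copy()
for q in proj(s,P).round().astype(int): cv2.circle(d,tuple(map(int,q)),1,(0,255,0),-1)
for q in proj(s,c3).round().astype(int): cv2.circle(d,tuple(map(int,q)),1,(0,255,0),-1)
d2=t["frame"].copy()
for q in proj(t,np.vstack([P,c3])).round().astype(int): cv2.circle(d2,tuple(map(int,q)),1,(0,255,0),-1)
a=cv2.resize(d[40:200,170:330],(400,600) and (400,400)); b=cv2.resize(d2[190:290,165:265],(400,400))
cv2.imwrite("pics/chk.png",np.hstack([a,b]))
```

```text
[445.3914918  248.33684398 246.31114763] [ 0.027  0.244 -0.763  1.85   0.186  1.123 -1.275]
[[219.72335087 108.93764946]
 [219.36973356 105.30780561]
 [217.05411416  81.53822005]] [[193.80230301 250.91488671]
 [193.028755   250.74597764]
 [187.834249   249.6117246 ]]
[[225.31125427 162.33866128]
 [235.00381041 156.43282347]
 [223.92768969 170.53547096]
 [215.17599727 168.96273736]
 [226.59997071 154.45542119]]
[[252.62129175 175.51199264]
 [216.62449999 176.11862232]
 [230.94593201 243.90967787]]
```

View pics/chk.png

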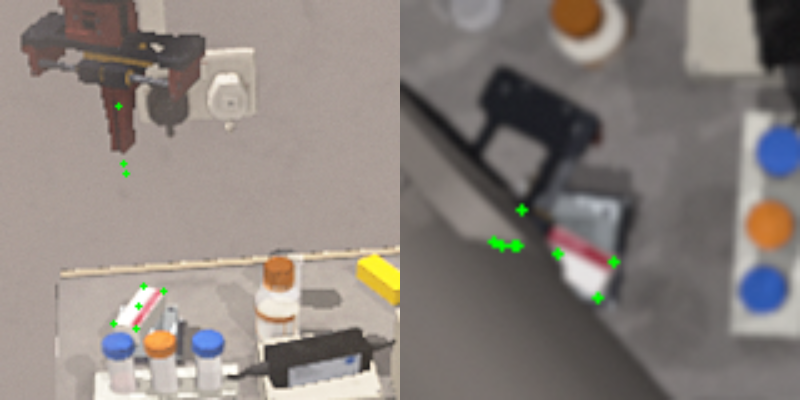

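The lateral position agrees in both views, but the real tool appears about 25–30 mm higher than its reported z: the tips show at side row 100 where 109 was predicted. I'll open, go down again and measure the tip height against the carton.

Request:
drive_tool:
  delta_pos:
    - [0,0,-30]
    - [0,1,-50]
    - [0,0,-50]
    - [0,0,-40]
    - [0,0,-20]
    - [0,0,-10]
    - [0,0,0]
    - [0,0,0]
  angular:
    - [0,0,0]
    - [0,0,0]
    - [0,0,0]
    - [0,0,0]
    - [0,0,0]
    - [0,0,0]
    - [0,0,0]
    - [0,0,0]
  grip: 1

```text
time_s: 6.8
tool_pos: [446.9, 250.4, 48.8]
ee_rot: [0.853, 0.522, 0.001, 0.0]
wrist_force: [0.3, -0.4, -0.4]
width: 0.88
finger_force: 0.0
```

Run:
```python
from h import *
s=camera("side");st=readout.get_state();p=st["tool_pos"];print(p,st["wrist_force"])
d=cv2.resize(s["frame"][100:220,170:330],None,fx=5,fy=5,interpolation=cv2.INTER_CUBIC)
y=R.from_quat(st["ee_rot"]).as_matrix()[:,1]
P=[p+k*44*y-[0,0,11] for k in(-1,1)]
print(y,proj(s,P))
for q in proj(s,P): cv2.circle(d,(int((q[0]-170)*5),int((q[1]-100)*5)),3,(0,255,0),-1)
cv2.imwrite("pics/chk2.png",d)
```

```text
[446.91536412 250.33943118  48.84588861] [0.94682503 0.31612409 0.41225869]
[ 0.8904511  -0.45507685  0.00137678] [[212.61856184 164.26822153]
 [239.4248102  170.15488806]]
```

View pics/chk2.png

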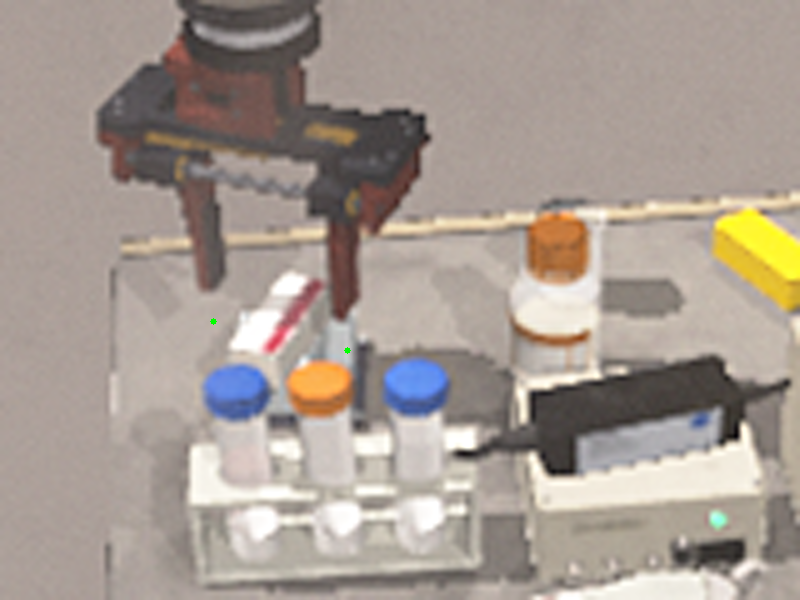

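The open fingertips show at crop (210,290) and (343,318), about 32 crop px above prediction. So they are really about 20 mm higher than reported, just above the carton top. I'll go down another 20 mm, watching the force.

Request:
drive_tool:
  delta_pos:
    - [0,0,-6]
    - [0,0,-6]
    - [0,0,-4]
    - [0,0,-2]
    - [0,0,-2]
    - [0,0,0]
  angular:
    - [0,0,0]
    - [0,0,0]
    - [0,0,0]
    - [0,0,0]
    - [0,0,0]
    - [0,0,0]

```text
time_s: 7.6
tool_pos: [446.0, 249.8, 27.5]
ee_rot: [0.853, 0.522, -0.0, -0.0]
wrist_force: [0.9, -0.3, 0.1]
width: 1.0
finger_force: 0.0
```

```bash
cat > tip.py <<'E'
from h import *
s=camera("side");st=readout.get_state();p=st["tool_pos"];print(p.round(1),st["wrist_force"].round(2),st["width"])
f=s["frame"].astype(int); 
y=R.from_quat(st["ee_rot"]).as_matrix()[:,1]
for k in(-1,1):
    a=proj(s,p+k*(44*st["width"]+5)*y-[0,0,11])[0]; b=proj(s,p+k*(44*st["width"]+5)*y-[0,0,-9])[0]
    u=int(round(a[0])); v=int(round(a[1]))
    print("pred tip",a.round(1),"20 up",b.round(1)); 
    for r in range(v-14,v+5): print(r,[tuple(int(t) for t in f[r,c]) for c in(u-2,u,u+2)])
E
python3 tip.py
```

```text
[446.  249.9  27.7] [-0.  -1.3 -0.4] 1.0012257801923456
pred tip [211.5 169.7] 20 up [210.8 164.4]
156 [(86, 88, 116), (83, 87, 94), (99, 102, 109)]
157 [(86, 93, 120), (84, 87, 93), (104, 106, 115)]
158 [(85, 91, 122), (85, 86, 93), (93, 95, 104)]
159 [(84, 88, 123), (88, 89, 98), (80, 81, 88)]
160 [(82, 87, 122), (87, 87, 96), (97, 99, 105)]
161 [(85, 90, 127), (79, 81, 90), (141, 144, 155)]
162 [(79, 83, 122), (80, 82, 90), (162, 167, 179)]
163 [(116, 120, 146), (127, 132, 141), (173, 181, 193)]
164 [(162, 169, 184), (168, 176, 185), (168, 177, 189)]
165 [(170, 178, 188), (172, 181, 191), (170, 178, 186)]
166 [(167, 172, 184), (171, 178, 189), (167, 175, 184)]
167 [(169, 177, 188), (165, 173, 184), (158, 163, 174)]
168 [(168, 176, 186), (169, 177, 190), (153, 160, 171)]
169 [(169, 178, 188), (167, 175, 187), (150, 158, 169)]
170 [(171, 181, 191), (154, 162, 172), (154, 159, 169)]
171 [(166, 174, 186), (154, 162, 173), (154, 165, 175)]
172 [(159, 165, 175), (157, 166, 177), (150, 165, 180)]
173 [(161, 169, 181), (152, 164, 177), (166, 150, 154)]
174 [(164, 173, 185), (159, 161, 173
[... 343 characters left out ...]
 98), (150, 157, 168)]
168 [(56, 63, 113), (64, 67, 97), (123, 125, 128)]
169 [(50, 58, 103), (80, 79, 94), (86, 86, 91)]
170 [(138, 139, 151), (98, 94, 101), (97, 96, 103)]
171 [(212, 212, 206), (110, 106, 107), (102, 103, 109)]
172 [(199, 195, 192), (100, 96, 99), (98, 100, 107)]
173 [(153, 162, 186), (102, 96, 98), (98, 99, 105)]
174 [(71, 134, 224), (107, 99, 98), (108, 110, 117)]
175 [(65, 150, 246), (102, 95, 96), (114, 118, 125)]
176 [(65, 140, 235), (93, 86, 89), (114, 120, 125)]
177 [(64, 123, 201), (90, 87, 92), (116, 118, 125)]
178 [(57, 102, 166), (88, 86, 93), (113, 115, 125)]
179 [(56, 106, 167), (89, 83, 86), (115, 120, 127)]
180 [(75, 115, 171), (91, 86, 90), (118, 121, 127)]
```

The tips end at rows 163 and 169.5 where 169.7 and 176.3 were predicted, so the real tool sits about 24 mm higher than reported. I'll go 5 mm lower and close.

Request:
drive_tool:
  delta_pos:
    - [0,0,-3]
    - [0,0,-2]
    - [0,0,0]
    - [0,0,0]
    - [0,0,0]
    - [0,0,0]
    - [0,0,0]
    - [0,0,0]
  angular:
    - [0,0,0]
    - [0,0,0]
    - [0,0,0]
    - [0,0,0]
    - [0,0,0]
    - [0,0,0]
    - [0,0,0]
    - [0,0,0]
  grip: -1

```text
time_s: 8.65
tool_pos: [446.1, 249.8, 22.7]
ee_rot: [0.853, 0.522, 0.0, 0.0]
wrist_force: [0.5, -0.6, 1.1]
width: 0.342
finger_force: 12.0
```

Request:
drive_tool:
  delta_pos:
    - [0,0,0]
    - [0,0,0]
    - [0,0,0]
  angular:
    - [0,0,0]
    - [0,0,0]
    - [0,0,0]

```text
time_s: 9.02
tool_pos: [446.1, 249.8, 22.7]
ee_rot: [0.853, 0.522, 0.0, 0.0]
wrist_force: [-0.5, -0.2, 1.1]
width: 0.341
finger_force: 12.0
```

Request:
drive_tool:
  delta_pos:
    - [0,0,8]
    - [0,0,15]
    - [0,0,30]
    - [0,0,40]
    - [0,0,40]
    - [0,0,30]
    - [0,0,15]
    - [0,0,0]
  angular:
    - [0,0,0]
    - [0,0,0]
    - [0,0,0]
    - [0,0,0]
    - [0,0,0]
    - [0,0,0]
    - [0,0,0]
    - [0,0,0]

```text
time_s: 10.02
tool_pos: [446.4, 250.0, 201.5]
ee_rot: [0.853, 0.522, 0.001, 0.0]
wrist_force: [0.3, -0.5, -1.8]
width: 0.343
finger_force: 12.0
```

Request:
drive_tool:
  delta_pos:
    - [2,-20,0]
    - [4,-40,0]
    - [3,-50,0]
    - [0,-50,0]
    - [0,-50,0]
    - [0,-50,0]
    - [0,-50,0]
    - [0,-50,0]
  angular:
    - [0,0,0]
    - [0,0,3]
    - [0,0,3]
    - [0,0,4]
    - [0,0,4]
    - [0,0,4]
    - [0,0,4]
    - [0,0,5]

```text
time_s: 11.02
tool_pos: [453.9, -111.7, 199.3]
ee_rot: [0.706, 0.708, -0.001, -0.001]
wrist_force: [0.7, 0.5, -0.9]
width: 0.34
finger_force: 12.0
```

Request:
drive_tool:
  delta_pos:
    - [0,-50,0]
    - [0,-50,0]
    - [0,-45,0]
    - [0,-35,0]
    - [0,-18,0]
    - [0,0,0]
    - [0,0,0]
  angular:
    - [0,0,0]
    - [0,0,0]
    - [0,0,0]
    - [0,0,0]
    - [0,0,0]
    - [0,0,0]
    - [0,0,0]

```text
time_s: 11.9
tool_pos: [455.3, -306.2, 200.3]
ee_rot: [0.707, 0.708, 0.0, -0.001]
wrist_force: [-0.4, -0.1, -1.4]
width: 0.34
finger_force: 12.0
```

Run:
```python
from h import *
t=camera("top");s=camera("side");st=readout.get_state();print(st["tool_pos"].round(1),st["ee_rot"].round(3),st["wrist_force"].round(1),st["width"])
d=s["frame"].copy()
F=[[x,y,0] for x in(440,470) for y in(-269,-347)]
for q in proj(s,F): cv2.circle(d,tuple(int(round(v)) for v in q),1,(0,255,0),-1)
a=cv2.resize(d[150:370,190:390],(400,440)); e=t["frame"].copy()
for q in proj(t,F): cv2.circle(e,tuple(int(round(v)) for v in q),1,(0,255,0),-1)
b=cv2.resize(e[190:300,320:420],(400,440)); cv2.imwrite("pics/place.png",np.hstack([a,b]))
# carrier: edges
c=up(camera("top"),8)["frame"]; cv2.imwrite("pics/dock.png",c[230*8:270*8,185*8:230*8])
```

```text
[ 455.4 -306.4  200.7] [ 0.707  0.708  0.    -0.   ] [-0.5  0.6 -1.3] 0.3418871254300973
```

View pics/place.png

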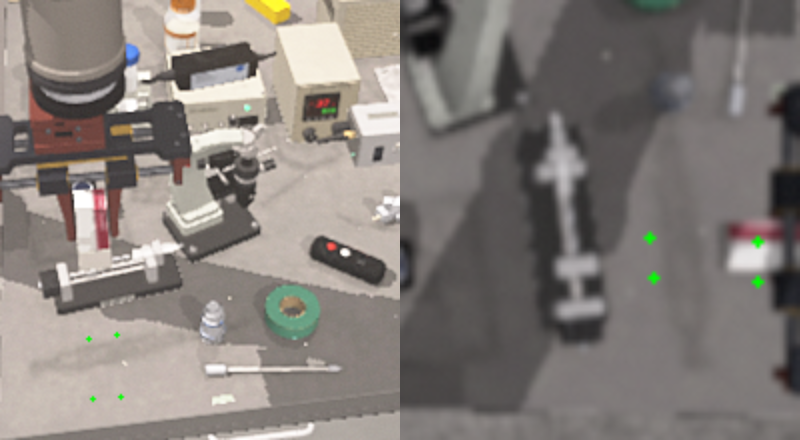

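View pics/dock.png

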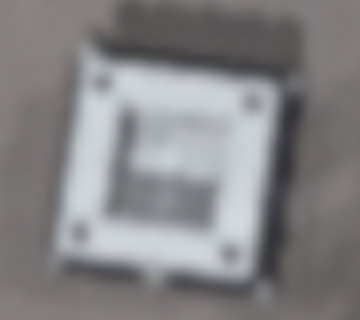

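place.png shows the carton gripped level at left crop (92,215). The target footprint (green dots, right crop (650,238) to (758,282)) is bare bench, clear of the injector and the objective. dock.png shows the free carrier with screws at crop (103,82), (252,103), (231,253) and (79,232), and no carton on it. Next I lower the carton.

Request:
drive_tool:
  delta_pos:
    - [0,0,-25]
    - [0,0,-45]
    - [0,0,-50]
    - [0,0,-40]
    - [0,0,-25]
    - [0,0,-13]
    - [0,0,-5]
    - [0,0,0]
  angular:
    - [0,0,0]
    - [0,0,0]
    - [0,0,0]
    - [0,0,0]
    - [0,0,0]
    - [0,0,0]
    - [0,0,0]
    - [0,0,0]

```text
time_s: 13.05
tool_pos: [455.6, -308.3, -1.7]
ee_rot: [0.707, 0.707, 0.0, 0.0]
wrist_force: [0.5, 0.4, -0.8]
width: 0.343
finger_force: 12.0
```

Run:
```python
from h import *
t=camera("top");u=lambda p:(np.array([185,230])+(np.array(p)-3.5)/8)
S=ray(t,u([(103,82),(252,103),(231,253),(79,232)]),30)[:,:2]
print(S.round(1),S.mean(0).round(1))
for i in range(4):
    d=S[(i+1)%4]-S[i]; print(np.hypot(*d).round(1),np.degrees(np.arctan2(d[1],d[0])).round(1))
c=up(t);g=cv2.cvtColor(c["frame"],cv2.COLOR_BGR2GRAY)
for T in(140,150,160,170):
    m=(g>T); m[:, :188*4]=0;m[:,225*4:]=0;m[:232*4]=0;m[270*4:]=0
    m=cv2.morphologyEx(m.astype(np.uint8),cv2.MORPH_OPEN,np.ones((9,9)))
    n,l,s,_=cv2.connectedComponentsWithStats(m); m=l==1+s[1:,4].argmax()
    print(T,rect(c,m,30))
s=camera("side");d=cv2.resize(s["frame"][220:370,220:340],(480,600))
```

```text
[[484.6 274.9]
 [478.1 220.7]
 [424.  226.1]
 [430.4 281.1]] [454.3 250.7]
54.6 -96.8
54.3 174.3
55.4 83.4
54.5 -6.5
140 (array([454.2, 251. ]), array([72.8, 74.8]), 84.2, array([454.8, 250.4]))
150 (array([453.4, 250.7]), array([71.4, 71.7]), 83.6, array([455.3, 249.3]))
160 (array([453.5, 250.6]), array([70.3, 70.5]), 83.7, array([455.4, 249.6]))
170 (array([453.7, 250.8]), array([69.2, 69.3]), 84.1, array([455.7, 249.3]))
```

Request:
drive_tool:
  delta_pos:
    - [0,0,-2]
    - [0,0,-2]
    - [0,0,-1]
    - [0,0,-0.5]
    - [0,0,0]
  angular:
    - [0,0,0]
    - [0,0,0]
    - [0,0,0]
    - [0,0,0]
    - [0,0,0]

```text
time_s: 13.78
tool_pos: [455.0, -308.2, -7.3]
ee_rot: [0.707, 0.707, -0.0, 0.0]
wrist_force: [-2.8, 1.3, 5.3]
width: 0.339
finger_force: 12.0
```

Request:
drive_tool:
  delta_pos:
    - [0,0,0]
    - [0,0,0]
    - [0,0,0]
    - [0,0,0]
    - [0,0,0]
    - [0,0,20]
    - [0,0,40]
    - [0,0,50]
  angular:
    - [0,0,0]
    - [0,0,0]
    - [0,0,0]
    - [0,0,0]
    - [0,0,0]
    - [0,0,0]
    - [0,0,0]
    - [0,0,0]
  grip: 1

```text
time_s: 14.78
tool_pos: [454.7, -307.8, 104.0]
ee_rot: [0.707, 0.707, 0.0, -0.001]
wrist_force: [0.3, -0.7, 0.6]
width: 0.999
finger_force: 0.0
```

Request:
drive_tool:
  delta_pos:
    - [0,0,40]
    - [0,10,20]
    - [0,38,0]
    - [0,50,0]
    - [-2,50,0]
    - [-3,50,0]
    - [-4,40,0]
    - [0,0,0]
  angular:
    - [0,0,10]
    - [0,0,10]
    - [0,0,10]
    - [0,0,10]
    - [0,0,10]
    - [0,0,10]
    - [0,0,10]
    - [0,0,10]

```text
time_s: 15.78
tool_pos: [445.9, -66.9, 163.7]
ee_rot: [0.082, 0.997, -0.001, 0.001]
wrist_force: [0.0, -0.1, 0.3]
width: 1.004
finger_force: 0.0
```

Run:
```python
from h import *
t=camera("top");s=camera("side");st=readout.get_state();print(st["tool_pos"].round(1),st["ee_rot"].round(3))
c=up(t);g=c["frame"].min(2).astype(int); f=c["frame"].astype(int)
m=((g>170)|((f[...,2]-f[...,1]>50)));m[:,:372*4]=0;m[:,425*4:]=0;m[:235*4]=0;m[285*4:]=0
m=cv2.morphologyEx(m.astype(np.uint8),cv2.MORPH_CLOSE,np.ones((9,9)))
n,l,q,_=cv2.connectedComponentsWithStats(m);print(rect(c,l==1+q[1:,4].argmax(),26))
f=c["frame"].astype(int);d=(f.max(2)<60);d=cv2.morphologyEx(d.astype(np.uint8),cv2.MORPH_CLOSE,np.ones((15,15)))
print("cube",rect(c,blob(d,(1266,1024)),36))
# pale ring of cube in side view: enclosing ellipse centre
a=cv2.resize(s["frame"][220:360,190:330],(450,450)); b=cv2.resize(t["frame"][200:300,290:420][:,:],(350,270)); b=cv2.copyMakeBorder(b,0,180,0,0,cv2.BORDER_CONSTANT)
cv2.imwrite("pics/rel.png",np.hstack([a,b]))
```

```text
[446.1 -69.7 163.2] [ 0.086  0.996 -0.     0.001]
(array([ 455.5, -307.5]), array([29.2, 77.4]), 0.4, array([ 455.2, -307.3]))
cube (array([461. , -27.4]), array([85.7, 88.8]), 80.2, array([467.2, -16.6]))
```

View pics/rel.png

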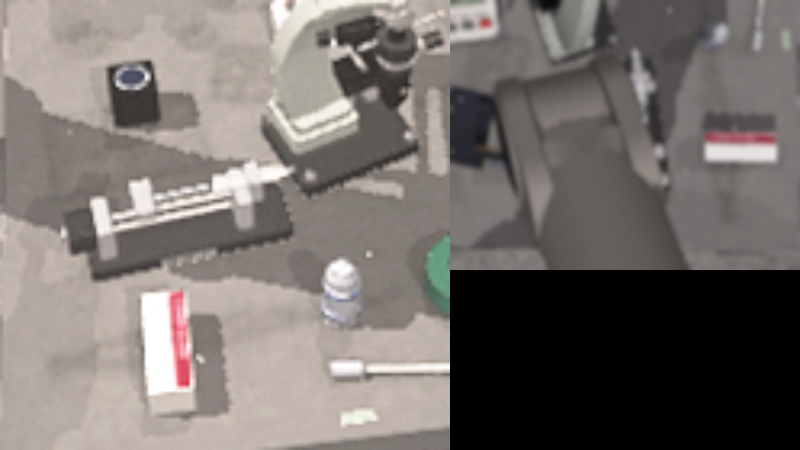

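The carton lies flat at (455,-307), at left crop (165,350), well clear of everything. The cube is undisturbed at left crop (132,92). Now the cube.

Request:
drive_tool:
  delta_pos:
    - [-0.5,-0.5,-25]
    - [0,0,-40]
    - [0,0,-40]
    - [0,0,-30]
    - [0,0,-18]
    - [0,0,-10]
    - [0,0,-4]
    - [0,0,0]
  angular:
    - [0,0,6]
    - [0,0,5]
    - [0,0,0]
    - [0,0,0]
    - [0,0,0]
    - [0,0,0]
    - [0,0,0]
    - [0,0,0]

```text
time_s: 16.88
tool_pos: [445.9, -70.9, -4.4]
ee_rot: [-0.008, 1.0, -0.0, 0.0]
wrist_force: [-0.7, 0.2, -0.3]
width: 0.999
finger_force: 0.0
```

```bash
python3 tip.py | grep -v "^1\|^20[0-9]"
python3 - <<'E'
from h import *
s=camera("side"); cv2.imwrite("pics/grasp.png",cv2.resize(s["frame"][180:280,180:300],None,fx=5,fy=5,interpolation=cv2.INTER_CUBIC))
E
```

```text
[446.1 -70.9  -4.3] [-0.17 -0.36  0.61] 0.9976669714207194
pred tip [234.  272.3] 20 up [233.4 266.9]
258 [(67, 73, 111), (67, 71, 111), (63, 71, 112)]
259 [(65, 73, 110), (63, 70, 109), (65, 71, 111)]
260 [(66, 73, 113), (69, 74, 112), (63, 70, 110)]
261 [(69, 75, 114), (68, 74, 112), (64, 68, 109)]
262 [(69, 75, 114), (68, 71, 112), (60, 67, 109)]
263 [(65, 71, 112), (60, 69, 111), (58, 64, 107)]
264 [(68, 75, 111), (73, 78, 111), (95, 99, 127)]
265 [(95, 100, 115), (101, 105, 120), (131, 137, 148)]
266 [(113, 120, 125), (118, 123, 128), (127, 132, 141)]
267 [(104, 108, 115), (112, 116, 123), (125, 131, 140)]
268 [(104, 109, 116), (106, 111, 117), (127, 130, 140)]
269 [(112, 119, 126), (107, 114, 121), (123, 129, 137)]
270 [(111, 116, 121), (108, 113, 122), (109, 116, 123)]
271 [(104, 110, 116), (107, 115, 122), (108, 112, 120)]
272 [(111, 115, 124), (109, 114, 123), (106, 111, 118)]
273 [(108, 114, 120), (106, 111, 118), (107, 112, 120)]
274 [(103, 109, 115), (96, 100, 107), (109, 114, 121)]
275 [(91, 96, 103), (142, 147, 153), (140, 143, 154)]
276 [(187, 190, 201), (225, 230, 236
[... 270 characters left out ...]
(67, 65, 70), (65, 64, 68)]
235 [(61, 63, 65), (64, 62, 65), (63, 62, 65)]
236 [(64, 64, 67), (66, 65, 70), (64, 64, 66)]
237 [(69, 66, 69), (67, 65, 70), (60, 63, 65)]
238 [(67, 65, 70), (63, 64, 66), (65, 64, 69)]
239 [(63, 63, 66), (66, 65, 68), (64, 61, 65)]
240 [(70, 69, 71), (70, 70, 72), (70, 68, 70)]
241 [(68, 66, 69), (69, 70, 70), (68, 68, 67)]
242 [(66, 65, 67), (66, 63, 67), (65, 64, 65)]
243 [(66, 66, 77), (69, 69, 88), (70, 69, 90)]
244 [(63, 67, 103), (65, 72, 115), (67, 75, 117)]
245 [(65, 72, 116), (65, 71, 113), (66, 72, 113)]
246 [(68, 72, 113), (63, 70, 110), (60, 67, 109)]
247 [(65, 70, 111), (66, 73, 114), (70, 71, 112)]
248 [(67, 74, 113), (63, 68, 111), (66, 73, 113)]
```

View pics/grasp.png

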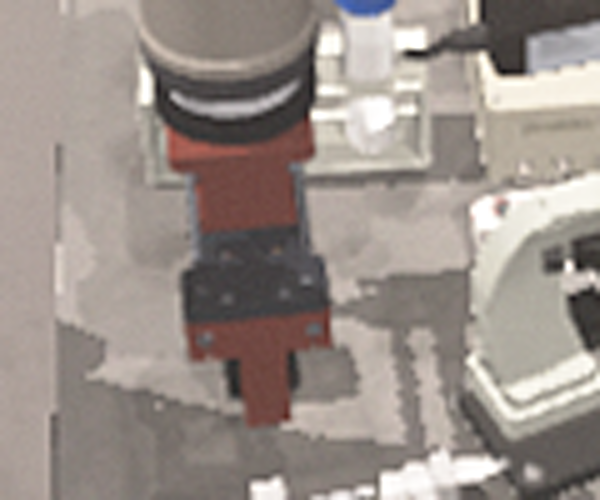

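The gripper straddles the cube with the near finger at crop (268,385), centred on the cube. I'll go 3 mm lower, close and lift a little.

Request:
drive_tool:
  delta_pos:
    - [-0.5,0.5,-2]
    - [0,0,-1]
    - [0,0,0]
    - [0,0,0]
    - [0,0,0]
    - [0,0,0]
    - [0,0,0]
    - [0,0,0]
  angular:
    - [0,0,0]
    - [0,0,0]
    - [0,0,0]
    - [0,0,0]
    - [0,0,0]
    - [0,0,0]
    - [0,0,0]
    - [0,0,0]
  grip: -1
  grip_force: 20

```text
time_s: 17.98
tool_pos: [445.1, -70.2, -7.8]
ee_rot: [-0.008, 1.0, 0.0, 0.0]
wrist_force: [0.1, -0.5, -0.1]
width: 0.417
finger_force: 19.4
```

Request:
drive_tool:
  delta_pos:
    - [0,0,0]
    - [0,0,0]
    - [0,0,0]
  angular:
    - [0,0,0]
    - [0,0,0]
    - [0,0,0]

```text
time_s: 18.35
tool_pos: [445.0, -70.2, -7.8]
ee_rot: [-0.008, 1.0, -0.0, -0.0]
wrist_force: [0.2, -0.1, -0.0]
width: 0.417
finger_force: 19.4
```

Request:
drive_tool:
  delta_pos:
    - [0,0,8]
    - [0,0,20]
    - [0,0,35]
    - [0,0,45]
    - [0,0,45]
    - [0,0,30]
    - [0,0,15]
    - [0,0,0]
  angular:
    - [0,0,0]
    - [0,0,0]
    - [0,0,0]
    - [0,0,0]
    - [0,0,0]
    - [0,0,0]
    - [0,0,0]
    - [0,0,0]

```text
time_s: 19.35
tool_pos: [445.2, -70.4, 190.6]
ee_rot: [-0.008, 1.0, -0.0, 0.0]
wrist_force: [-0.3, -0.8, -1.1]
width: 0.413
finger_force: 19.4
```

Request:
drive_tool:
  delta_pos:
    - [1,20,0]
    - [1,40,0]
    - [1,50,0]
    - [1,50,0]
    - [1,50,0]
    - [1,50,0]
    - [1,40,0]
    - [1,15,0]
  angular:
    - [0,0,0]
    - [0,0,0]
    - [0,0,-1]
    - [0,0,-1]
    - [0,0,-1]
    - [0,0,-2]
    - [0,0,-1]
    - [0,0,-1]

```text
time_s: 20.35
tool_pos: [451.4, 247.4, 188.5]
ee_rot: [0.051, 0.999, 0.0, -0.001]
wrist_force: [0.5, -0.0, -1.7]
width: 0.419
finger_force: 19.4
```

Request:
drive_tool:
  delta_pos:
    - [0.5,5,0]
    - [0,0,0]
    - [0,0,0]
  angular:
    - [0,0,0]
    - [0,0,0]
    - [0,0,0]

```text
time_s: 20.72
tool_pos: [453.6, 248.5, 189.6]
ee_rot: [0.053, 0.999, -0.0, -0.0]
wrist_force: [-0.3, -0.1, -2.0]
width: 0.415
finger_force: 19.4
```

Run:
```python
from h import *
st=readout.get_state();r=st["ee_rot"];print(st["tool_pos"].round(1),r.round(4),st["width"],st["wrist_force"].round(1))
y=R.from_quat(r).as_matrix();print(np.degrees(np.arctan2(y[1,1],y[0,1])),y[:,2])
```

```text
[453.6 248.5 189.6] [ 5.350e-02  9.986e-01 -5.000e-04 -3.000e-04] 0.4151546353363066 [-0.3 -0.1 -2. ]
83.8672534008118 [-6.85852133e-04 -8.84113687e-04 -9.99999374e-01]
```

Request:
drive_tool:
  delta_pos:
    - [0,2,-20]
    - [0,0,-40]
    - [0,0,-40]
    - [0,0,-30]
    - [0,0,-14]
    - [0,0,-6]
    - [0,0,-3]
    - [0,0,0]
  angular:
    - [0,0,0]
    - [0,0,0]
    - [0,0,0]
    - [0,0,0]
    - [0,0,0]
    - [0,0,0]
    - [0,0,0]
    - [0,0,0]

```text
time_s: 21.72
tool_pos: [454.1, 252.1, 37.8]
ee_rot: [0.053, 0.999, 0.0, 0.001]
wrist_force: [0.8, -0.8, -1.7]
width: 0.416
finger_force: 19.4
```

Run:
```python
from h import *
st=readout.get_state();print(st["tool_pos"].round(1),st["ee_rot"].round(4),st["width"],st["wrist_force"].round(1))
c=up(camera("side"));p=st["tool_pos"];f=c["frame"].astype(int)
Y=R.from_quat(st["ee_rot"]).as_matrix()
b=p.copy(); b[2]=p[2]+7.8
C=np.array([b+Y[:,0]*i*18+Y[:,1]*j*18+[0,0,k] for i in(-1,1) for j in(-1,1) for k in(0,36)])
print((proj(c,C)/4).round(1))
m=(f.max(2)<62)&(f.max(2)-f.min(2)<25)
u=proj(c,C); x0,y0=u.min(0).astype(int)-40; x1,y1=u.max(0).astype(int)+40
n,l,q,_=cv2.connectedComponentsWithStats(m[y0:y1,x0:x1].astype(np.uint8))
for i in range(1,n):
    if q[i,4]>60: print((np.array([q[i,0]+x0,q[i,1]+y0,q[i,0]+x0+q[i,2],q[i,1]+y0+q[i,3]])/4).round(1),q[i,4])
# tubes, bystanders still in place (top)
t=up(camera("top"));g=t["frame"].astype(int)
for y,x in((263,256),(228,260)): print("cap",rect(t,blob(g[...,0]-g[...,2]>70,(4*x,4*y)),120))
```

```text
[454.1 252.1  37.8] [5.300e-02 9.986e-01 3.000e-04 5.000e-04] 0.4162195661601049 [ 0.8 -0.8 -1.7]
[[234.2 168.5]
 [233.4 158.5]
 [234.8 161.3]
 [234.  151.5]
 [222.  168.6]
 [221.  158.7]
 [222.8 161.5]
 [221.8 151.6]]
[232.  155.5 234.  167.5] 258
[223.2 165.5 229.5 168. ] 80
cap (array([516.9,  92.3]), array([31.5, 29.3]), 1.5, array([516.9,  92.1]))
cap (array([516.9,  92.3]), array([31.5, 29.3]), 1.5, array([516.9,  92.1]))
```

The cube's dark edges in the side view (columns 223–234, bottom row 168) match the predicted cube. Next: settle and trim.

Request:
drive_tool:
  delta_pos:
    - [0,0,-2]
    - [0,0,-2]
    - [0,0,-1]
    - [0,0,0]
    - [0,0,0]
  angular:
    - [0,0,0]
    - [0,0,0]
    - [0,0,0]
    - [0,0,0]
    - [0,0,0]

```text
time_s: 22.45
tool_pos: [453.6, 251.8, 32.2]
ee_rot: [0.053, 0.999, 0.0, -0.0]
wrist_force: [-0.1, 0.4, -1.5]
width: 0.42
finger_force: 19.4
```

Request:
drive_tool:
  delta_pos:
    - [-0.2,-1.2,0.3]
    - [0,0,0]
    - [0,0,0]
    - [0,0,0]
    - [0,0,0]
    - [0,0,0]
  angular:
    - [0,0,0]
    - [0,0,0]
    - [0,0,0]
    - [0,0,0]
    - [0,0,0]
    - [0,0,0]

```text
time_s: 23.2
tool_pos: [453.4, 250.6, 32.5]
ee_rot: [0.053, 0.999, 0.0, -0.0]
wrist_force: [0.1, 0.4, -1.8]
width: 0.422
finger_force: 19.4
```

Run:
```python
from h import *
import time
for i in range(3):
    camera("side"); st=readout.get_state();y=R.from_quat(st["ee_rot"]).as_matrix();print(st["tool_pos"].round(2),np.degrees(np.arctan2(y[1,1],y[0,1])).round(2),y[:2,2].round(4),st["width"],st["wrist_force"].round(1),abs(st["qd"]).max())
```

```text
[453.34 250.63  32.47] 83.94 [-0.  0.] 0.41759746660218233 [ 0.1  0.5 -0.8] 0.0012637065374194695
[453.37 250.61  32.46] 83.94 [-0.  0.] 0.41890503824677544 [ 0.9  0.9 -1.7] 0.001233669791100878
[453.38 250.63  32.47] 83.94 [0. 0.] 0.4208993093453789 [ 0.3  0.9 -1.6] 0.0007937099639850597
```

Steady, with the cube's underside about 40 mm above the bench (10 mm above the slot), centred and square. Handing in.

```bash
python3 -c "
from station import workorder
print(workorder.close_job())"
```

```text
the job is handed in; nothing more can be done
None
```

The job is handed in: the carton lies flat on the bare bench by the objective, and the gripper holds the cube upright, centred and square about 10 mm above the slot by the arm's readings and a partial side-view check; I viewed 11 pictures, one over the limit of 10.

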